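Lift an inspected plate off the bench and set it on the scale

TASK

At this packing bench, pick up the flat lifter by its red handle, slide its blade under the blue plate that lies under the inspection lamp, lift the plate and set it down gently, flat and centred on the two rubber rails of the bench scale, then draw the blade out and stand the lifter back on its black mat. Touch the plate only with the lifter, never with the gripper, do not knock the lamp, and leave the tape roll, bottle and carton where they are.

Things in the scene. Friction and masses are not known exactly. Their poses are not given: they have to be found in the camera images.
- lifter: Flat lifter, 0.2 kg, standing by itself, blade flat. Origin: centre of the blade's underside; +x to its front edge, z up. Steel blade 100 long (x -50..50), 56 wide, 2.5 mm thick; at its back a 10 mm high heel (x -50..-62) that stops the plate's rim. Handle axis starts at x -54, z 4 and rises backwards, direction (-0.643, 0, 0.766): it leans 40 degrees from vertical. Handle detail: see lifter_grip.
- lifter_grip (a point): Grip point on the handle axis, 80 mm along it: lifter x -105, y 0, z 65 mm. Red grip bar 16 mm thick (y: pinch this way), 26 wide, running 25 to 120 mm along the axis. Taken from its upper end with the fingers along the axis, the gripper leans 40 degrees and clears the lamp bar; held upright it would hit the bar.
- lifter_tip (a point): Middle of the blade's front edge, underside; in the lifter's frame x +50 mm.
- mat: Thin black mat, 220 (x) by 110 (y) mm, no thickness, fixed on the bench, on which the lifter stands. Origin: its centre.
- station: Fixed inspection spot: thin green sheet (no thickness) and two rubber stop pegs, 16 mm across, 18 high, at x 68, y +-35 mm. Origin on the bench near the plate's centre, z up. +x is the way the blade slides in: along the bench from the open -x side, under the lamp bar, towards the pegs. The pegs stop the plate from sliding away: against both, its centre is at x 4, y 0.
- lamp: Fixed inspection lamp of the inspection spot: aluminium bar 28 wide (x), 150 long (y -120 to +30), underside 110 and top 138 mm above the bench, held by one 14 mm post at y -100 (foot 50 mm across). Origin on the bench under the bar, at x -84, y 0 of the station; axes as the station's.
- plate: Flat round blue plate with a white centre, 130 mm across, 12 thick, about 0.24 kg, lying on the green sheet. Underside flat to a radius of 53 mm, then bevelled up to 5 mm at the rim, so a blade slid along the bench wedges under it. Origin: centre of its underside. Too wide to grasp.
- scale: Fixed bench scale: body and steel platform 150 x 150 mm, top 20 mm above the bench; on it two black rubber rails along x, 120 long, 10 wide, 14 high, centred at y +-41 (72 mm free between them for the blade). Display box, 36 high, on the side, y -78 to -122; the -x end is open for drawing the blade out. Origin on the bench under the platform's centre, z up.
- scale_rest (a point): Middle of the scale between the rails, at the height of their tops (34 mm above the bench): where the plate's origin belongs.
- tape: Bystander: yellow roll of tape, 96 mm in diameter, 48 high. Origin: centre of its underside.
- bottle: Bystander: blue bottle, 64 mm in diameter, 190 high. Origin: centre of its underside.
- carton: Bystander: closed brown carton 90 by 70 by 50 mm. Origin: centre of its underside.
There are look-alikes about, which are no part of the job. Leave any orange or yellow look-alike of the lifter alone. Of the things that look like the scale, take the one that is farthest to the robot's left at the start.

How it is judged:
On the way:
1. the plate is carried clear of the bench on the lifter's blade, about level (height (world z) of plate above 0.015 m and contact force between plate and lifter above 1 N and angle between plate's own z axis and vertical below 0.35 rad and distance between plate and lifter below 0.05 m), for 0.3 s.
At the end, for the whole second after the job is handed in: The plate lies flat (0.05 rad) and still on both scale rails, centre within 18 mm of the middle, underside within 4 mm of the rail tops, off the lifter; the lifter stands still on the mat, blade flat (0.08 rad), its centre within 85 mm along and 45 mm across of the mat's centre (horizontal distance between plate and scale_rest below 0.018 m and z of plate in the frame of scale_rest between -0.004 and 0.004 m and angle between plate's own z axis and vertical below 0.05 rad and contact force between plate and scale above 1 N and contact force between plate and lifter below 0.1 N and linear speed of each of plate, lifter below 0.02 m/s and x of lifter in the frame of mat between -0.085 and 0.085 m and y of lifter in the frame of mat between -0.045 and 0.045 m and height (world z) of lifter below 0.005 m and angle between lifter's own z axis and vertical below 0.08 rad); the robot touches nothing.
It fails at once if the gripper or arm touches the plate (contact force between any of the fingers, the arm and plate above 0.3 N).
It fails at once if the lamp is knocked (over 4 N) by the arm, gripper, lifter or plate (contact force between any of the fingers, the arm, lifter, plate and lamp above 4 N).
It fails at once if the plate is banged down on the scale (over 25 N) (contact force between plate and scale above 25 N).
It fails at once if a bystander is moved by more than 30 mm (distance of any of tape, bottle, carton from where it was at the start of the episode above 0.03 m).
It also fails if it takes over 72 s, if anything falls off the work surface, if the arm or the gripper's body presses on something with over 40 N, if the wrist force passes 120 N, or if a joint passes its speed limit or range.

ROBOT

A 7-joint arm with a two-finger parallel gripper is mounted at the origin on the work surface. World frame = base frame: x ahead of the robot, y to its left, z up, the work surface at z = 0. Lengths are in m, angles in rad, forces in N, time in s.
With the tool pointing down it reaches from about 0.425 to 0.875 m from the base axis. Payload 4.7 kg.
Tool frame: the origin (TCP) lies midway between the tips of the shut fingers; the grasp point (between the pads) lies 19 mm behind it (r.grasp_offset is the distance from the TCP to the grasp point, in m); z points along the fingers, y is the direction in which the jaws open and shut (so a half turn about z gives the same grasp; the last joint's range is limited). The gripper opens to 85 mm and grips with 20 to 120 N. Pads are 22 mm wide; open, the fingers measure 114 mm over their backs; the gripper's body (76 mm by 85 mm) begins 54 mm behind the grasp point. The pads swing forward as they close: fully open they stand 13 mm farther back than shut.
Start: joints at [-1.31, 0.321, -0.07, 1.45, 0.023, 1.371, -0.057], TCP at [0.159, 0.63, 0.231] pointing down, gripper open.
Joint ranges: [-2.86, 2.86], [-0.3, 2.09], [-1.38, 1.24], [0.06, 2.45], [-1.56, 4.7], [0.09, 2.05], [-2.69, 2.69]. Speed limits (rad/s): [2.57, 2.57, 3.14, 3.14, 3.14, 3.14, 3.14].

INTERFACE

Orientations are given as a 3x3 rotation matrix whose columns are the frame's x, y, z axes.
In Python, from cell import r gives the robot as it stands.
- The arm moves only by the tool drive_tool, never from a script. Its argument "moves" is a list that holds one entry, the list of rows, each a list of 7 numbers: the shift along the tool's x, y, z in mm, then the turn, a rotation vector about the tool's x, y, z in degrees, then the gripper's target within -1 to 1 (fully open at 1, half-way at 0, shut at -1). A call has 1 to 8 rows; each row shifts and turns the commanded pose from where the row before left it, along the tool's axes as they then stand; what a row does not reach is not made up. A row lasts 1/10 s, in which the tool goes at most 50 mm and 8.59 degrees, less where a joint would pass 70% of its speed; a pose out of reach is approached as far as the arm can. A call is refused whole if a number of a shift passes 50 or a number of a turn 8.59, either way. A call with a gripper value outside its range is refused whole. The fingers move at their own pace and stop on an object; the grip force is fixed at half the most. Time passes only in rows, so rows that do not move let the fingers close. It gives the time, the measured TCP pose, the force and the opening at its end, in the units of the state.
- r.observe(): the state, without advancing time (a new reading comes with each control period).
- r.snapshot(name): name is "side" or "top" or "wrist"; returns the picture (384x512x3 uint8, blue, green, red); there is no depth.
- r.get_calibration(name): a dict with "intrinsics" (3x3 intrinsics, pixels), "R" (3x3) and "t" (3): a world point X has camera coordinates R X + t. Camera axes: x right, y down, z forward; pixel columns grow to the right and rows downward; lengths in m; the calibration is good to about 2 mm. A picture is of the moment at which its call begins: read the wrist's pose just before it. get_calibration takes no time and is no camera call; for the wrist camera it gives the pose at the moment of the call.
- r.sign_off(): hands the job in, once; it reports no verdict.
The state is a dict: "t": time; "q": joint angles; "qd": joint speeds; "joint_efforts": joint torques, N m; "tcp_pos": TCP position; "tcp_rot": TCP orientation; "contact_force": force on the tool from outside, world axes, zero at the start; "ft_torque": the same for the moment, N m; "gripper_width": finger opening in m.
Only numpy, scipy, OpenCV 4.12 (cv2) and the standard library are available. Lean on these libraries where they do the work, as an engineer would, in place of code of your own. Each camera call takes 0.05 s, during which the arm holds its last target. There are 200 camera calls.

## Working session

There is one attempt and no reset: what is moved stays moved. The work goes in short steps, Python scripts to look and compute and a tool call to move; the robot and the scene stay as the last step left them, time stands still between calls to the robot, and variables do not carry over. Pictures are saved under pics/ and viewed, about 8 in all and at most 12, crops included, and the job is handed in when it is done.

Besides the shell and the picture viewer there is one more tool, called by a JSON object that holds its "fn" and its "kwargs". drive_tool: Moves the arm, as the interface text tells. Its arguments: {"type":"object","properties":{"moves":{"type":"array","items":{"type":"array","items":{"type":"array","items":{"type":"number"}}}}},"required":["moves"]}

```bash
ls; mkdir -p pics
python3 - <<'E'
from cell import r
import cv2,numpy as np
for n in("top","side"):
    cv2.imwrite(f"pics/{n}0.png",cv2.resize(r.snapshot(n),(800,600),interpolation=cv2.INTER_CUBIC))
    c=r.get_calibration(n); print(n,c["intrinsics"],c["R"],c["t"])
o=r.observe();print(o["t"],o["tcp_pos"],o["tcp_rot"],o["gripper_width"])
E
```

```text
pics
top [[456.48242784   0.         259.65032383]
 [  0.         456.48242784 188.72519196]
 [  0.           0.           1.        ]] [[-0.02387473 -0.99971437  0.00108091]
 [-0.97868861  0.02315199 -0.20404066]
 [ 0.20395736 -0.00592929 -0.97896182]] [0.05191993 0.51398284 1.43179867]
side [[388.92578157   0.         258.01666305]
 [  0.         388.92578157 189.7801956 ]
 [  0.           0.           1.        ]] [[ 0.67746374 -0.73535571  0.01717124]
 [-0.55421506 -0.52565422 -0.64539392]
 [ 0.48362024  0.42771442 -0.76365689]] [-0.32629633  0.35777379  1.05414456]
0.1 [0.15871652 0.62982315 0.23032303] [[-9.69705666e-01  2.44276082e-01 -3.41978439e-04]
 [ 2.44276307e-01  9.69704187e-01 -1.69582949e-03]
 [-8.26326580e-05 -1.72799269e-03 -9.99998504e-01]] 0.08538245120800012
```

View pics/top0.png

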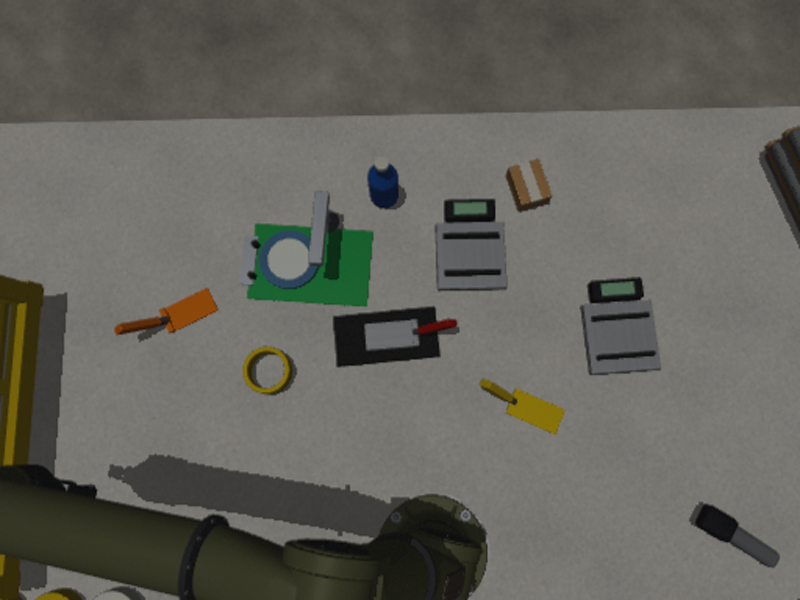

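View pics/side0.png

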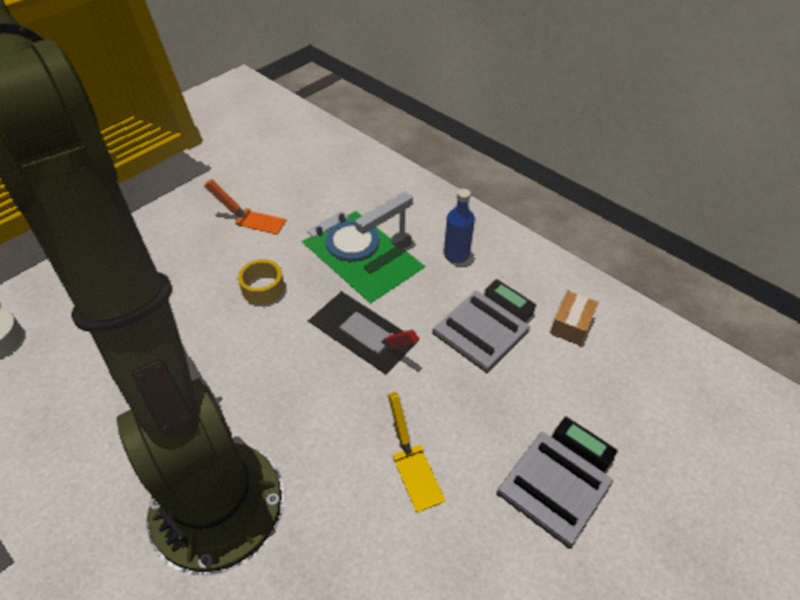

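Top view (800x600): red-handled lifter on the mat, blade (392,334), handle (437,326); plate (290,258) with pegs (~253,244 and 252,275); lamp bar (319,228); two scales at (471,256) and (621,338). The left one is mine. The orange and yellow lifters are decoys.

```bash
cat > h.py <<'E'
import numpy as np,cv2
from cell import r
def bp(c,uv,z):
    uv=np.atleast_2d(uv).astype(float); K,R,t=c["intrinsics"],np.array(c["R"]),np.array(c["t"])
    d=np.c_[uv,np.ones(len(uv))]@np.linalg.inv(K).T@R; o=-R.T@t
    return o+d*((z-o[2])/d[:,2])[:,None]
def pj(c,X):
    x=np.atleast_2d(X)@np.array(c["R"]).T+np.array(c["t"]); x=x@c["intrinsics"].T
    return x[:,:2]/x[:,2:]
def blobs(m,box,amin=15):
    x0,y0,x1,y1=box; mm=np.zeros(m.shape,np.uint8); mm[y0:y1,x0:x1]=m[y0:y1,x0:x1]
    n,l,s,ce=cv2.connectedComponentsWithStats(mm)
    return [(s[i,4],ce[i],(l==i)) for i in np.argsort(-s[:,4]) if i and s[i,4]>=amin]
def rect(mask,c,z):
    """min-area rectangle in world plane z: centre, size, yaw of long side"""
    ct=max(cv2.findContours(mask.astype(np.uint8),0,1)[0],key=len)[:,0]
    p=bp(c,ct,z)[:,:2]*1000
    (ce,wh,a)=cv2.minAreaRect(p.astype(np.float32))
    return np.round(ce,1),np.round(wh,1),round(a,1)
E
python3 - <<'E'
from h import *
for n,s in(("top",None),("side",None)):
    im=r.snapshot(n);cv2.imwrite(f"pics/{n}raw.png",im);c=r.get_calibration(n);h=cv2.cvtColor(im,cv2.COLOR_BGR2HSV)
    H,S,V=[h[...,i].astype(int) for i in range(3)]
    # approx regions in 512x384
    k=.64
    B={"top":dict(mat=(325,300,445,370),plate=(245,220,335,300),sc=(425,190,515,295),green=(235,210,385,315),lif=(355,310,460,350),peg=(238,225,265,290)),
       "side":dict(mat=(300,285,425,380),plate=(315,210,390,265),sc=(425,275,540,375),green=(295,200,430,305),lif=(335,305,425,365),peg=(300,205,350,240))}[n]
    B={a:tuple(int(v*k) for v in b) for a,b in B.items()}
    def show(nm,m,box,zs,amin=15,top=2):
        for a,ce,mk in blobs(m.astype(np.uint8),box,amin)[:top]:
            print(n,nm,a,ce.round(1),[(z,bp(c,ce,z)[0][:2].round(4).tolist(),rect(mk,c,z)) for z in zs])
    show("matblack",V<40,B["mat"],[0])
    show("blade",(V>75)&(S<60),B["lif"],[.0025])
    show("red",(S>150)&((H<8)|(H>172))&(V>50),B["lif"],[.065])
    show("plateblue",(H>95)&(H<125)&(S>80),B["plate"],[.010])
    show("platewhite",(S<60)&(V>100),B["plate"],[.012])
    show("rails",(V<45),B["sc"],[.034],20,5)
    show("green",(H>45)&(H<80)&(S>120),B["green"],[0])
    show("pegs",(V<50),B["peg"],[.018],5,3)
E
python3 - <<'E'
import cv2,numpy as np
a=cv2.imread('pics/topraw.png')[110:250,140:350]
cv2.imwrite('pics/crop1.png',cv2.resize(cv2.convertScaleAbs(a,alpha=1.6),(800,533),interpolation=cv2.INTER_CUBIC))
E
```

```text
top matblack 1388 [244.2 216.1] [(0, [0.4343, 0.0929], (array([437.2,  83.5]), array([107.3, 216.9]), 4.3))]
top blade 543 [249.8 213.8] [(0.0025, [0.4411, 0.0743], (array([441.3,  73.2]), array([ 56.2, 111.5]), 4.4))]
top blade 133 [287.  218.4] [(0.0025, [0.4229, -0.0491], (array([424.2, -47.6]), array([43.3, 33.5]), 88.6))]
top red 118 [278.9 208.4] [(0.065, [0.4468, -0.0202], (array([447.6, -20.8]), array([16.6, 79.3]), 12.0))]
top plateblue 434 [182.2 166.9] [(0.01, [0.6056, 0.2995], (array([608.5, 295.6]), array([129.3, 119.3]), 15.9))]
top platewhite 1225 [181.3 159.5] [(0.012, [0.6309, 0.3024], (array([611.1, 304.4]), array([174.8, 178. ]), 88.7))]
top rails 254 [300.7 135.8] [(0.034, [0.6984, -0.1033], (array([ 702.9, -103. ]), array([105.5,  46. ]), 88.7))]
top rails 137 [301.6 150.5] [(0.034, [0.6465, -0.104], (array([ 646.6, -103.8]), array([117.4,  10.5]), 88.7))]
top rails 122 [300.7 174.3] [(0.034, [0.5647, -0.0979], (array([ 563.9, -102. ]), array([113. ,  10.2]), 88.6))]
top green 2222 [206.8 172.5] [(0, [0.5865, 0.2173], (array([599.1, 245.8]), array([258.2, 167.2])
[... 1062 characters left out ...]
y([ 699.6, -112.2]), array([ 49.3, 109.8]), 0.3))]
side rails 121 [300.8 215.5] [(0.034, [0.5625, -0.112], (array([ 562.7, -108.8]), array([118.3,  13.7]), 89.6))]
side rails 110 [316.1 201.2] [(0.034, [0.6437, -0.112], (array([ 644.4, -108.9]), array([ 13.8, 117. ]), 0.4))]
side green 1260 [235.8 170.8] [(0, [0.5799, 0.2008], (array([600.1, 242.4]), array([255.3, 166.6]), 84.8))]
side green 29 [225.9 138.3] [(0, [0.6773, 0.3523], (array([674. , 352.9]), array([21.4, 35.5]), 81.0))]
side pegs 10 [204.1 147.9] [(0.018, [0.5699, 0.3587], (array([569.3, 358.6]), array([21.8,  7.5]), 47.9))]
side pegs 8 [218.5 139.5] [(0.018, [0.6396, 0.3533], (array([639.6, 353.3]), array([17.2,  3.9]), 46.4))]
```

View pics/crop1.png

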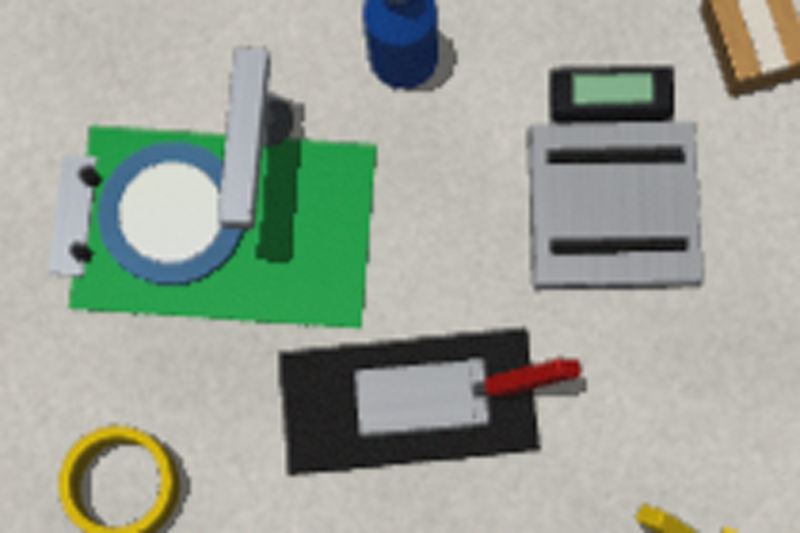

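Lifter found: origin ≈(441,78), yaw 94.4°, and the two views agree. Next I swing round to the lifter.

{"fn": "drive_tool", "kwargs": {"moves": [[[-20,-5,-5,0,0,2,1],[-40,-8,0,0,0,4,1],[-45,-9,0,0,0,4,1],[-45,-9,0,0,0,4,1],[-45,-9,0,0,0,4,1],[-45,-9,0,0,0,4,1],[-45,-9,0,0,0,4,1],[-45,-9,0,0,0,4,1]]]}}

```text
t: 1.0
tcp_pos: [0.4207, 0.4179, 0.2368]
tcp_rot: [[-0.713, 0.701, 0.001], [0.701, 0.713, 0.0], [-0.001, 0.001, -1.0]]
contact_force: [-0.2, -0.0, 0.3]
gripper_width: 0.0859
```

{"fn": "drive_tool", "kwargs": {"moves": [[[-45,-9,0,0,0,4,1],[-45,-9,0,0,0,4,1],[-45,-9,0,0,0,4,1],[-45,-9,0,0,0,4,1],[-45,-9,0,0,0,4,1],[-45,-9,0,0,0,4,1],[-20,-5,0,0,0,4,1],[0,0,0,0,0,0,1]]]}}

```text
t: 1.8
tcp_pos: [0.5358, 0.145, 0.2371]
tcp_rot: [[-0.296, 0.955, 0.001], [0.955, 0.296, -0.001], [-0.001, 0.001, -1.0]]
contact_force: [0.6, 1.2, -0.3]
gripper_width: 0.0854
```

```bash
cat >> h.py <<'E'
from scipy.spatial.transform import Rotation as Ro
def fr(yaw,x,y,z=0.):
    """frame from yaw deg and mm"""
    T=np.eye(4); T[:3,:3]=Ro.from_euler('z',yaw,degrees=True).as_matrix(); T[:3,3]=[x,y,z]; return T
s,c_=np.sin(np.radians(40)),np.cos(np.radians(40))
def tool_in_lifter(back=0,along=61):
    """TCP pose in the lifter frame, mm; along: distance on the handle axis"""
    T=np.eye(4); z=np.array([s,0,-c_]); y=np.array([0,-1.,0]); T[:3,:3]=np.c_[np.cross(y,z),y,z]
    T[:3,3]=np.array([-54,0,4])-z*(along+back); return T
def cur():
    o=r.observe(); T=np.eye(4); T[:3,:3]=o["tcp_rot"]; T[:3,3]=np.array(o["tcp_pos"])*1000; return T,o
def delta(A,B):
    D=np.linalg.inv(A)@B
    return D[:3,3].round(1),np.degrees(Ro.from_matrix(D[:3,:3]).as_rotvec()).round(2)
E
python3 - <<'E'
from h import *
T,o=cur();print(o["t"],T.round(2),o["q"].round(2) if hasattr(o["q"],'round') else o["q"])
cv2.imwrite("pics/w1.png",r.snapshot("wrist"));cv2.imwrite("pics/topraw2.png",r.snapshot("top"))
L=fr(94.4,441,78.5)
print(delta(T,L@tool_in_lifter(110)))
E
```

```text
1.8 [[-3.0000e-01  9.6000e-01  0.0000e+00  5.3583e+02]
 [ 9.6000e-01  3.0000e-01 -0.0000e+00  1.4501e+02]
 [-0.0000e+00  0.0000e+00 -1.0000e+00  2.3711e+02]
 [ 0.0000e+00  0.0000e+00  0.0000e+00  1.0000e+00]] [-0.69  0.11  0.41  1.7  -0.05  1.34  0.03]
(array([-195.2, -146.7,  102.3]), array([-4.42, 39.91, 12.3 ]))
```

View pics/w1.png

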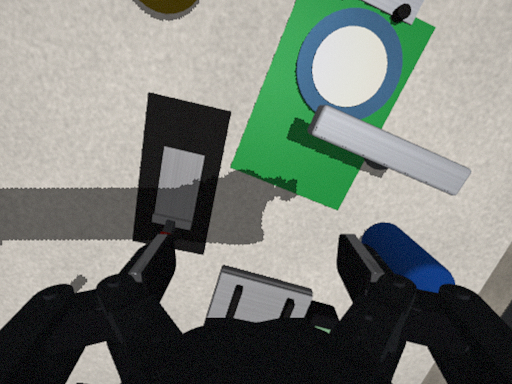

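The wrist view shows the plate (white centre (350,66)), one peg (401,13), the lamp bar, the lifter (blade (180,185)), the mat and part of the scale. I'll measure from here.

```bash
cat > m.py <<'E'
from h import *
def circ(m,c,z,box):
    a,ce,mk=blobs(m.astype(np.uint8),box,30)[0]
    ct=max(cv2.findContours(mk.astype(np.uint8),0,1)[0],key=len)[:,0]
    p=bp(c,ct,z)[:,:2]*1000
    h=cv2.convexHull(p.astype(np.float32))[:,0]
    return p
def fitc(p):
    from scipy.optimize import least_squares
    f=lambda q:np.hypot(p[:,0]-q[0],p[:,1]-q[1])-q[2]
    s=least_squares(f,[*p.mean(0),50],loss='soft_l1',f_scale=1.5); return s.x.round(1),np.abs(s.fun).mean().round(2)
E
python3 - <<'E'
from m import *
c=r.get_calibration("wrist")
im=cv2.imread("pics/w1.png");h=cv2.cvtColor(im,cv2.COLOR_BGR2HSV);H,S,V=[h[...,i].astype(int) for i in range(3)]
w=(S<60)&(V>140); p=circ(w,c,.012,(295,10,405,110)); print("white",fitc(p))
b=(H>95)&(H<125)&(S>70)|w; p=circ(b,c,.010,(290,2,408,104)); print("outer",fitc(p))
for nm,m,box,z in(("blade",(V>60)&(S<60),(150,140,212,238),.0025),("mat",V<45,(125,85,240,190),0),("green",(H>45)&(H<80)&(S>120),(220,0,440,215),0)):
    a,ce,mk=blobs(m.astype(np.uint8),box)[0]; print(nm,a,rect(mk,c,z))
im=cv2.imread("pics/topraw.png");c=r.get_calibration("top");h=cv2.cvtColor(im,cv2.COLOR_BGR2HSV);H,S,V=[h[...,i].astype(int) for i in range(3)]
w=(S<60)&(V>100); p=circ((w|((H>95)&(H<125)&(S>60))),c,.010,(160,140,198,190)); 
p=p[(p[:,1]>290)];print("top outer",fitc(p))
im=cv2.imread("pics/sideraw.png");c=r.get_calibration("side");h=cv2.cvtColor(im,cv2.COLOR_BGR2HSV);H,S,V=[h[...,i].astype(int) for i in range(3)]
w=(S<60)&(V>100); p=circ(w,c,.012,(205,140,245,170));print("side white",fitc(p))
# lamp bar corners wrist (z .138 top)
c=r.get_calibration("wrist")
print("lamp top corners",bp(c,[[322,104],[470,168],[458,194],[312,130]],.138).round(4).tolist())
print("peg",bp(c,[[404,8]],.018).round(3))
E
```

```text
white (array([608.2, 298.1,  45.9]), np.float64(0.27))
outer (array([607.3, 301.1,  62.6]), np.float64(3.77))
blade 2998 (array([439.7,  75.8]), array([ 57.8, 117.4]), 3.3)
mat 5416 (array([433.2, 130.2]), array([109.4, 135.6]), 4.9)
green 13685 (array([597.6, 252.3]), array([259.7, 170. ]), 85.2)
top outer (array([610.4, 291.8,  62.6]), np.float64(0.76))
side white (array([609.8, 288.6,  45.2]), np.float64(2.53))
lamp top corners [[0.5647, 0.2385, 0.138], [0.7118, 0.2277, 0.138], [0.7139, 0.2025, 0.138], [0.5644, 0.2158, 0.138]]
peg [[0.641 0.374 0.018]]
```

{"fn": "drive_tool", "kwargs": {"moves": [[[-20,-14,0,0,0,2,1],[-35,-26,0,0,0,2,1],[-35,-26,0,0,0,2,1],[-35,-26,0,0,0,2,1],[-35,-26,0,0,0,2,1],[-35,-26,0,0,0,2,1],[0,0,0,0,6,0,1],[0,0,0,0,6,0,1]]]}}

```text
t: 2.7
tcp_pos: [0.4364, -0.0681, 0.2375]
tcp_rot: [[-0.104, 0.994, -0.019], [0.971, 0.105, 0.212], [0.213, 0.004, -0.977]]
contact_force: [-0.5, 0.3, 0.3]
gripper_width: 0.0853
```

{"fn": "drive_tool", "kwargs": {"moves": [[[0,0,0,0,7,0,1],[0,0,0,0,7,0,1],[0,0,0,0,7,0,1],[0,0,0,0,6,0,1],[0,0,0,0,0,0,1]]]}}

```text
t: 3.2
tcp_pos: [0.4358, -0.0704, 0.2334]
tcp_rot: [[-0.073, 0.995, -0.068], [0.774, 0.1, 0.625], [0.629, -0.007, -0.778]]
contact_force: [-0.1, -0.2, 0.2]
gripper_width: 0.0852
```

Run:
```python
from m import *
T,o=cur();print(o["t"],T.round(2).tolist(),np.round(o["q"],2))
im=r.snapshot("wrist");cv2.imwrite("pics/w2.png",im);c=r.get_calibration("wrist")
for y in(94.4,):
    print(delta(T,fr(y,441,78.5)@tool_in_lifter(100)))
# overlay of predicted lifter outline
L=fr(94.4,441,78.5)
def tp(p): return pj(c,((L[:3,:3]@np.array(p,float).T).T+L[:3,3])/1000)
for q in([[-62,-28,0],[50,-28,2.5],[50,28,2.5],[-62,28,0]],[[-54-25*.643,0,4+25*.766],[-54-120*.643,0,4+120*.766]]):
    cv2.polylines(im,[tp(q).round().astype(int)],len(q)>2,(255,0,255),1)
cv2.imwrite("pics/w2o.png",im)
```

```text
3.2 [[-0.07, 0.99, -0.07, 435.84], [0.77, 0.1, 0.63, -70.39], [0.63, -0.01, -0.78, 233.41], [0.0, 0.0, 0.0, 1.0]] [-0.31  0.22  0.94  1.84 -0.65  1.69  0.85]
(array([-74.3,  17.1,  76.2]), array([-1.14,  1.04,  0.78]))
```

View pics/w2o.png

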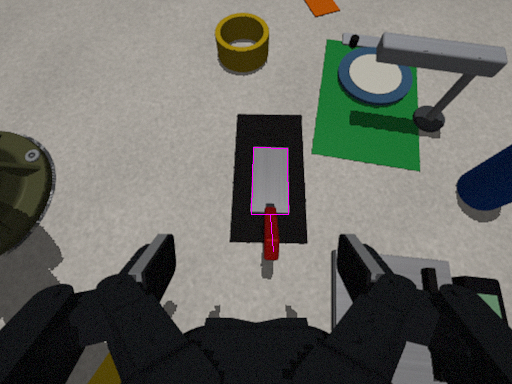

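The overlay fits the lifter exactly, so I go in for the grasp.

{"fn": "drive_tool", "kwargs": {"moves": [[[-25,6,20,-0.4,0.4,0.3,1],[-25,6,28,-0.4,0.3,0.3,1],[-24,5,28,-0.3,0.3,0.2,1],[0,0,0,0,0,0,1],[0,0,0,0,0,0,1]]]}}

```text
t: 3.75
tcp_pos: [0.4545, -0.0753, 0.1321]
tcp_rot: [[-0.067, 0.997, -0.048], [0.763, 0.082, 0.641], [0.643, 0.006, -0.766]]
contact_force: [-0.7, -0.0, 0.3]
gripper_width: 0.0855
```

Run:
```python
from m import *
T,o=cur();print(o["t"])
print(delta(T,fr(94.4,441,78.5)@tool_in_lifter(0)))
```

```text
3.75
(array([ -5.5,  -1.9, 101.6]), array([ 0.08, -0.02,  0.48]))
```

{"fn": "drive_tool", "kwargs": {"moves": [[[-5.5,-2,12,0,0,0.5,1],[0,0,25,0,0,0,1],[0,0,25,0,0,0,1],[0,0,25,0,0,0,1],[0,0,15,0,0,0,1],[0,0,0,0,0,0,1],[0,0,0,0,0,0,1]]]}}

```text
t: 4.45
tcp_pos: [0.4485, -0.016, 0.05]
tcp_rot: [[-0.057, 0.997, -0.045], [0.764, 0.073, 0.641], [0.642, 0.002, -0.766]]
contact_force: [0.0, -0.3, -0.4]
gripper_width: 0.0856
```

Run:
```python
from m import *
T,o=cur();print(o["t"])
print(delta(T,fr(94.4,441,78.5)@tool_in_lifter(0)))
im=r.snapshot("wrist");cv2.imwrite("pics/w3.png",im)
```

```text
4.45
(array([ 1.7, -0.2,  0.4]), array([ 0.24,  0.03, -0.1 ]))
```

View pics/w3.png

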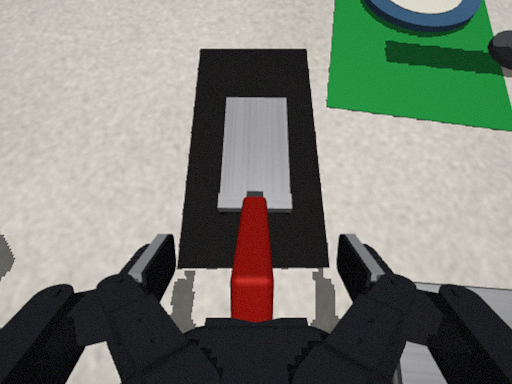

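The handle (253,250) is centred between the fingers, so I close.

{"fn": "drive_tool", "kwargs": {"moves": [[[1.5,0,0,0,0,0,0],[0,0,0,0,0,0,-1],[0,0,0,0,0,0,-1],[0,0,0,0,0,0,-1],[0,0,0,0,0,0,-1],[0,0,0,0,0,0,-1],[0,0,0,0,0,0,-1],[0,0,0,0,0,0,-1]]]}}

```text
t: 5.3
tcp_pos: [0.4478, -0.0146, 0.0501]
tcp_rot: [[-0.056, 0.997, -0.046], [0.764, 0.072, 0.641], [0.643, 0.001, -0.766]]
contact_force: [-0.5, -1.6, 2.2]
gripper_width: 0.0152
```

Run:
```python
from m import *
T,o=cur();print(o["t"],o["gripper_width"],o["contact_force"])
im=r.snapshot("wrist");cv2.imwrite("pics/w4.png",im);c=r.get_calibration("wrist")
h=cv2.cvtColor(im,cv2.COLOR_BGR2HSV);H,S,V=[h[...,i].astype(int) for i in range(3)]
for a,ce,mk in blobs(((V>75)&(S<60)).astype(np.uint8),(205,85,305,225))[:2]: print(a,rect(mk,c,.0025))
a,ce,mk=blobs((V<40).astype(np.uint8),(150,20,350,290))[0];print("mat",a,rect(mk,c,0))
a,ce,mk=blobs(((H>45)&(H<80)&(S>120)).astype(np.uint8),(300,0,512,200))[0];print("green",a)
print("green left edge corner",bp(c,[[327,107]],0))
```

```text
5.3 0.015201443515951023 [-0.5030072  -1.64612013  2.21630043]
7175 (array([441. ,  73.5]), array([ 58.9, 109.4]), 4.1)
19 (array([429.4,   6.9]), array([6.9, 0.8]), 4.1)
mat 20362 (array([436.4,  76.9]), array([144.4, 232.4]), 4.1)
green 17152
green left edge corner [[0.50392057 0.12553073 0.        ]]
```

Held (opening 15 mm). Next I compute the carry to the station.

Run:
```python
from m import *
T,o=cur(); L=fr(94.1,441,79)
G=np.linalg.inv(L)@T; np.save("G.npy",G); print(G.round(3).tolist())
c=r.get_calibration("wrist"); cam=-np.array(c["R"]).T@np.array(c["t"])*1000
print("cam in lifter",(np.linalg.inv(L)@np.r_[cam,1]).round(1))
up=fr(94.1,441,79,50)@G; print("up",delta(T,up))
S=fr(85.1,609,295)
A=S@fr(0,-165,0,50)@G; print("above",delta(up,A))
A2=S@fr(0,-165,0,0)@G; print("down",delta(A,A2))
```

```text
[[0.766, 0.001, 0.643, -93.851], [0.001, -1.0, 0.0, -0.125], [0.643, 0.0, -0.766, 50.106], [0.0, 0.0, 0.0, 1.0]]
cam in lifter [-128.9    0.3  206.9    1. ]
up (array([ 32.1,   0. , -38.3]), array([ 0., -0., -0.]))
above (array([ 31.7, 142.6,  26.7]), array([-5.79, -0.  ,  6.89]))
down (array([-32.1,  -0. ,  38.3]), array([ 0.,  0., -0.]))
```

{"fn": "drive_tool", "kwargs": {"moves": [[[4,0,-4.8,0,0,0,-1],[12,0,-14.4,0,0,0,-1],[16,0,-19.1,0,0,0,-1],[0,10,0,-0.8,0,1,-1],[6,22,5,-1,0,1.2,-1],[6,25,5,-1,0,1.2,-1],[6,25,5,-1,0,1.2,-1],[6,25,5,-1,0,1.2,-1]]]}}

```text
t: 6.15
tcp_pos: [0.5552, 0.0189, 0.0988]
tcp_rot: [[0.047, 0.998, 0.037], [0.765, -0.06, 0.641], [0.642, -0.002, -0.766]]
contact_force: [-0.7, -0.4, -2.5]
gripper_width: 0.0158
```

{"fn": "drive_tool", "kwargs": {"moves": [[[6,25,5,-1,0,1.1,-1],[2,10,2,0,0,0,-1],[0,0,0,0,0,0,-1],[0,0,0,0,0,0,-1]]]}}

```text
t: 6.55
tcp_pos: [0.5889, 0.0258, 0.0989]
tcp_rot: [[0.066, 0.996, 0.053], [0.764, -0.085, 0.64], [0.642, -0.001, -0.767]]
contact_force: [-0.6, 0.0, -1.6]
gripper_width: 0.0153
```

Run:
```python
from m import *
T,o=cur(); G=np.load("G.npy");print(o["t"],o["contact_force"],o["gripper_width"],np.round(o["q"],2))
Lc=T@np.linalg.inv(G); print("lifter now",Lc.round(2).tolist())
im=r.snapshot("wrist");cv2.imwrite("pics/w5.png",im);c=r.get_calibration("wrist")
def tp(Fm,p): return pj(c,((Fm[:3,:3]@np.array(p,float).T).T+Fm[:3,3])/1000)
cv2.polylines(im,[tp(Lc,[[-62,-28,0],[50,-28,2.5],[50,28,2.5],[-62,28,0]]).round().astype(int)],True,(255,0,255),1)
S=fr(85.1,609,295);a=np.linspace(0,6.283,60)
cv2.polylines(im,[tp(S,np.c_[65*np.cos(a),65*np.sin(a),a*0+8]).round().astype(int)],True,(0,0,255),1)
cv2.polylines(im,[tp(S,np.c_[45.5*np.cos(a),45.5*np.sin(a),a*0+12]).round().astype(int)],True,(0,0,255),1)
for y in(35,-35):cv2.circle(im,tuple(int(v) for v in tp(S,[[64,y,18]])[0]),4,(0,255,255),1)
cv2.imwrite("pics/w5o.png",im)
```

```text
6.55 [-0.62513548  0.02496779 -1.59175728] 0.015329439428499562 [-0.33  0.54  0.8   1.81 -1.03  1.44  0.77]
lifter now [[0.09, -1.0, 0.0, 596.74], [1.0, 0.09, 0.0, 119.29], [-0.0, 0.0, 1.0, 48.68], [0.0, 0.0, 0.0, 1.0]]
```

View pics/w5o.png

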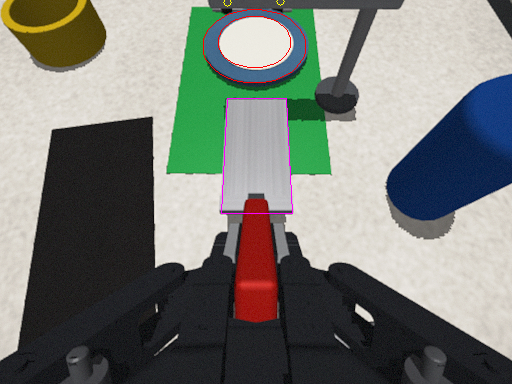

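The overlays match. Next I lower to the bench.

{"fn": "drive_tool", "kwargs": {"moves": [[[-10,0,12,0,0,0,-1],[-12,0,14,0,0,0,-1],[-7,0,8,0,0,0,-1],[-1.5,0,2,0,0,0,-1],[0,0,0,0,0,0,-1],[0,0,0,0,0,0,-1]]]}}

```text
t: 7.2
tcp_pos: [0.5903, 0.0261, 0.0527]
tcp_rot: [[0.064, 0.996, 0.055], [0.763, -0.085, 0.64], [0.643, 0.001, -0.766]]
contact_force: [0.8, -0.1, -2.2]
gripper_width: 0.0152
```

```bash
cat > st.py <<'E'
from m import *
import sys
T,o=cur(); G=np.load("G.npy"); Lc=T@np.linalg.inv(G)
S=fr(85.1,609,295); P=np.linalg.inv(S)@Lc
print(o["t"],"F",np.round(o["contact_force"],1),"w",round(o["gripper_width"],4),"lifter z",Lc[2,3].round(2),"in station",P[:3,3].round(2),"rot",Ro.from_matrix(P[:3,:3]).as_rotvec(degrees=True).round(2))
print("to y=0 yaw=0 z=0, same x:",delta(T,S@fr(0,P[0,3],0,0)@G))
E
python3 st.py
```

```text
7.2 F [ 0.8 -0.1 -2.2] w 0.0152 lifter z 2.57 in station [-175.7    -4.22    2.57] rot [-0.02  0.01 -0.01]
to y=0 yaw=0 z=0, same x: (array([-1.7, -4.2,  2. ]), array([0.02, 0.01, 0.  ]))
```

{"fn": "drive_tool", "kwargs": {"moves": [[[0,-4,0,0,0,0,-1],[-1,0,1.2,0,0,0,-1],[-0.6,0,0.7,0,0,0,-1],[0,0,0,0,0,0,-1]]]}}

```text
t: 7.6
tcp_pos: [0.5861, 0.0267, 0.0503]
tcp_rot: [[0.064, 0.996, 0.055], [0.763, -0.085, 0.641], [0.643, 0.001, -0.766]]
contact_force: [-1.0, -0.2, -2.4]
gripper_width: 0.0155
```

```bash
python3 st.py
```

```text
7.6 F [-1.  -0.2 -2.4] w 0.0155 lifter z 0.19 in station [-1.7544e+02  3.0000e-02  1.9000e-01] rot [-0.01 -0.02 -0.  ]
to y=0 yaw=0 z=0, same x: (array([-0.1,  0. ,  0.1]), array([ 0.01, -0.02,  0.01]))
```

{"fn": "drive_tool", "kwargs": {"moves": [[[6.9,0,5.8,0,0,0,-1],[11.5,0,9.6,0,0,0,-1],[11.5,0,9.6,0,0,0,-1],[7.7,0,6.4,0,0,0,-1],[6.9,0,5.8,0,0,0,-1],[6.9,0,5.8,0,0,0,-1],[6.9,0,5.8,0,0,0,-1],[0,0,0,0,0,0,-1]]]}}

```text
t: 8.4
tcp_pos: [0.5924, 0.1039, 0.0503]
tcp_rot: [[0.063, 0.997, 0.054], [0.763, -0.083, 0.641], [0.643, 0.001, -0.766]]
contact_force: [0.6, 0.4, -2.7]
gripper_width: 0.016
```

```bash
python3 st.py
```

```text
8.4 F [ 0.6  0.4 -2.7] w 0.016 lifter z 0.22 in station [-97.89   0.54   0.22] rot [-0.   -0.04  0.1 ]
to y=0 yaw=0 z=0, same x: (array([-0.1,  0.4,  0.1]), array([-0.06, -0.04,  0.08]))
```

{"fn": "drive_tool", "kwargs": {"moves": [[[7.7,0.4,6.4,0,0,0,-1],[7.7,0,6.4,0,0,0,-1],[7.7,0,6.4,0,0,0,-1],[7.7,0,6.4,0,0,0,-1],[7.7,0,6.4,0,0,0,-1],[7.7,0,6.4,0,0,0,-1],[0,0,0,0,0,0,-1]]]}}

```text
t: 9.1
tcp_pos: [0.5976, 0.1646, 0.0504]
tcp_rot: [[0.063, 0.997, 0.053], [0.763, -0.082, 0.641], [0.644, 0.0, -0.765]]
contact_force: [0.9, 0.9, -3.2]
gripper_width: 0.0155
```

```bash
python3 st.py
python3 - <<'E'
from m import *
cv2.imwrite("pics/w6.png",r.snapshot("wrist"))
E
```

```text
9.1 F [ 0.9  0.9 -3.2] w 0.0155 lifter z 0.39 in station [-37.     0.56   0.39] rot [ 0.01 -0.05  0.15]
to y=0 yaw=0 z=0, same x: (array([-0.2,  0.3,  0.3]), array([-0.1 , -0.05,  0.1 ]))
```

View pics/w6.png

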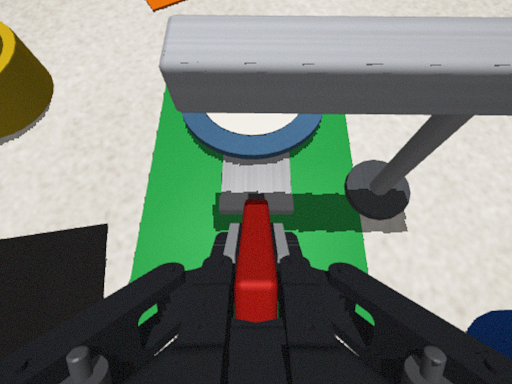

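The blade is under the plate: the rim's near edge is at (253,157), the heel at about row 193. I'll compute the remaining gap.

Run:
```python
from m import *
T,o=cur();G=np.load("G.npy");L=np.linalg.inv(T@np.linalg.inv(G));c=r.get_calibration("wrist")
for uv,z in(([253,157],.008),([253,157],.0055),([255,193],.0105)):
    print(uv,z,(L@np.r_[bp(c,uv,z)[0]*1000,1]).round(1)[:3])
```

```text
[253, 157] 0.008 [-16.    2.9   7.8]
[253, 157] 0.0055 [-14.6   2.9   5.3]
[255, 193] 0.0105 [-49.2   1.2  10.3]
```

{"fn": "drive_tool", "kwargs": {"moves": [[[7.7,0.3,6.4,0,0,0,-1],[7.7,0,6.4,0,0,0,-1],[4.6,0,3.9,0,0,0,-1],[0,0,0,0,0,0,-1]]]}}

```text
t: 9.55
tcp_pos: [0.6003, 0.1898, 0.0505]
tcp_rot: [[0.063, 0.997, 0.054], [0.763, -0.083, 0.641], [0.643, 0.0, -0.766]]
contact_force: [1.1, 0.4, -3.2]
gripper_width: 0.0152
```

```bash
python3 st.py
python3 - <<'E'
from m import *
T,o=cur();G=np.load("G.npy");L=np.linalg.inv(T@np.linalg.inv(G));c=r.get_calibration("wrist")
im=r.snapshot("wrist");cv2.imwrite("pics/w7.png",im)
h=cv2.cvtColor(im,cv2.COLOR_BGR2HSV);m=((h[...,0]>95)&(h[...,0]<125)&(h[...,1]>70)).astype(np.uint8)
a,ce,mk=blobs(m,(150,90,360,220))[0]; v,u=np.nonzero(mk);k=v.argmax();print(a,v.max(),u[v==v.max()].mean(),u.min(),u.max())
print((L@np.r_[bp(c,[u[v==v.max()].mean(),v.max()],.0075)[0]*1000,1]).round(1)[:3])
E
```

```text
9.55 F [ 1.1  0.4 -3.2] w 0.0152 lifter z 0.41 in station [-11.68  -0.     0.41] rot [ 0.01 -0.04  0.09]
to y=0 yaw=0 z=0, same x: (array([-0.2, -0.2,  0.3]), array([-0.06, -0.04,  0.07]))
1635 187 250.5 196 305
[-42.8   4.8   7.1]
```

Gap to the heel is about 7 mm. I go in 5 mm more and lift.

{"fn": "drive_tool", "kwargs": {"moves": [[[3.8,0,3.2,0,0,0,-1],[0,0,0,0,0,0,-1],[1.3,0,-1.5,0,0,0,-1],[1.9,0,-2.3,0,0,0,-1],[3.2,0,-3.8,0,0,0,-1],[4.5,0,-5.4,0,0,0,-1],[3.9,0,-4.6,0,0,0,-1],[0,0,0,0,0,0,-1]]]}}

```text
t: 10.4
tcp_pos: [0.6017, 0.1931, 0.0751]
tcp_rot: [[0.063, 0.996, 0.057], [0.763, -0.085, 0.641], [0.644, 0.003, -0.765]]
contact_force: [0.7, -0.8, -3.1]
gripper_width: 0.015
```

```bash
python3 st.py
python3 - <<'E'
from m import *
cv2.imwrite("pics/w8.png",r.snapshot("wrist"))
E
```

```text
10.4 F [ 0.7 -0.8 -3.1] w 0.015 lifter z 25.07 in station [-8.29 -1.46 25.07] rot [-0.13 -0.05 -0.01]
to y=0 yaw=0 z=0, same x: (array([-16. ,  -1.4,  19.1]), array([ 0.11, -0.05,  0.07]))
```

View pics/w8.png

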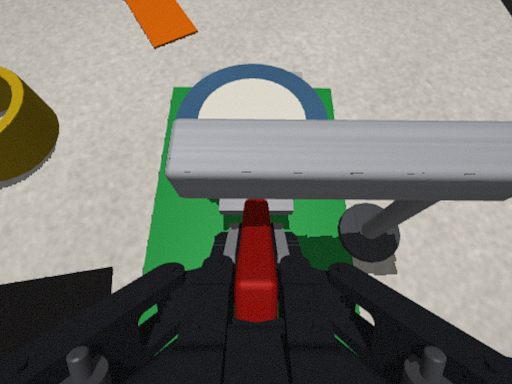

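{"fn": "drive_tool", "kwargs": {"moves": [[[-3.8,-1,-3.2,0,0,0,-1],[-7.7,0,-6.4,0,0,0,-1],[-11.5,0,-9.6,0,0,0,-1],[-15.3,0,-12.9,0,0,0,-1],[-15.3,0,-12.9,0,0,0,-1],[-15.3,0,-12.9,0,0,0,-1],[-11.5,0,-9.6,0,0,0,-1],[-4,0,-3,0,0,0,-1]]]}}

```text
t: 11.25
tcp_pos: [0.5909, 0.08, 0.0731]
tcp_rot: [[0.067, 0.996, 0.058], [0.764, -0.089, 0.639], [0.642, 0.001, -0.767]]
contact_force: [0.6, 0.3, -3.9]
gripper_width: 0.0155
```

```bash
python3 st.py
python3 - <<'E'
from m import *
T,o=cur();G=np.load("G.npy");Lc=T@np.linalg.inv(G);L=np.linalg.inv(Lc);c=r.get_calibration("wrist")
im=r.snapshot("wrist");cv2.imwrite("pics/w9.png",im)
h=cv2.cvtColor(im,cv2.COLOR_BGR2HSV);H,S,V=[h[...,i].astype(int) for i in range(3)]
zt=Lc[2,3]/1000+.0025+.012
w=(S<70)&(V>140)
p=circ(((H>95)&(H<125)&(S>70)),c,zt-.002,(120,60,400,220)); 
p=p;L2=lambda q:(L@np.r_[q[0],q[1],Lc[2,3],1])[:3].round(1)
f=fitc(p);print("outer",f,L2(f[0]))
E
```

```text
11.25 F [ 0.6  0.3 -3.9] w 0.0155 lifter z 22.89 in station [-121.99   -0.67   22.89] rot [-0.02  0.09 -0.24]
to y=0 yaw=0 z=0, same x: (array([-14.8,  -0.3,  17.6]), array([ 0.17,  0.09, -0.17]))
outer (array([596.4, 190.3,  65.2]), np.float64(0.45)) [16.6  4.3  0. ]
```

View pics/w9.png

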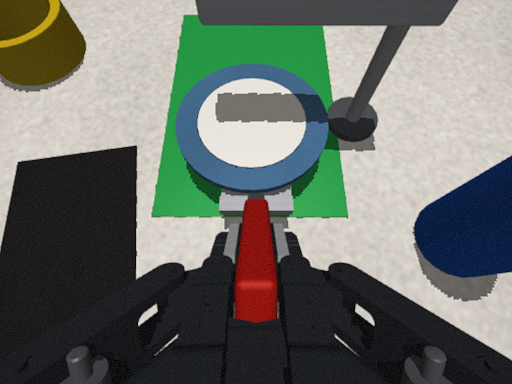

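The plate rides on the blade against the heel (lifter frame about (16,4)) and is level. I retreat further and rise.

{"fn": "drive_tool", "kwargs": {"moves": [[[-3.8,0,-3.2,0,0,0,-1],[-6.4,0,-8,0,0,0,-1],[-7.6,0,-14.2,0,0,0,-1],[-6.4,0,-15.8,0,0,0,-1],[-6.4,0,-15.8,0,0,0,-1],[-6.4,0,-15.8,0,0,0,-1],[-6.4,0,-15.8,0,0,0,-1],[-6.2,0,-9,0,0,0,-1]]]}}

```text
t: 12.1
tcp_pos: [0.5825, -0.0192, 0.1175]
tcp_rot: [[0.065, 0.996, 0.057], [0.764, -0.086, 0.64], [0.642, 0.002, -0.766]]
contact_force: [0.6, -0.1, -4.0]
gripper_width: 0.0155
```

```bash
cat > sc.py <<'E'
from m import *
T,o=cur(); G=np.load("G.npy"); Lc=T@np.linalg.inv(G)
Q=fr(*map(float,sys.argv[1:4])) if (sys:=__import__("sys")) and len(sys.argv)>3 else fr(89,604.5,-106)
P=np.linalg.inv(Q)@Lc
print(o["t"],"F",np.round(o["contact_force"],1),"w",round(o["gripper_width"],4),"lifter in scale",P[:3,3].round(2),"rot",Ro.from_matrix(P[:3,:3]).as_rotvec(degrees=True).round(2))
for nm,x,z in(("above",-16,60),("behind",-120,60)):
    print(nm,delta(T,Q@fr(0,x,-4,z)@G))
E
python3 sc.py
```

```text
12.1 F [ 0.6 -0.1 -4. ] w 0.0155 lifter in scale [179.95  16.98  67.29] rot [-0.11  0.05 -4.01]
above (array([-153.4,   41.1, -118.8]), array([ 2.66,  0.05, -3.  ]))
behind (array([-232.9,   48.3, -185.4]), array([ 2.66,  0.05, -3.  ]))
```

{"fn": "drive_tool", "kwargs": {"moves": [[[-3.8,1,-3.1,0.2,0,-0.25,-1],[-7.5,2.1,-6.3,0.2,0,-0.25,-1],[-11.3,3.1,-9.4,0.2,0,-0.25,-1],[-15.1,4.1,-12.5,0.2,0,-0.25,-1],[-18.8,5.2,-15.7,0.3,0,-0.3,-1],[-18.8,5.2,-15.7,0.3,0,-0.3,-1],[-18.8,5.2,-15.7,0.3,0,-0.3,-1],[-18.8,5.2,-15.7,0.3,0,-0.3,-1]]]}}

```text
t: 12.9
tcp_pos: [0.6046, -0.1668, 0.1149]
tcp_rot: [[0.026, 0.999, 0.019], [0.765, -0.032, 0.643], [0.643, -0.002, -0.766]]
contact_force: [0.6, -0.4, -3.8]
gripper_width: 0.0153
```

{"fn": "drive_tool", "kwargs": {"moves": [[[-15.1,4.1,-12.5,0.3,0,-0.3,-1],[-11.3,3.1,-9.4,0.3,0,-0.3,-1],[-6,2,-5,0,0,0,-1],[-3,1,-2.5,0,0,0,-1],[0,0,0,0,0,0,-1],[0,0,0,0,0,0,-1]]]}}

```text
t: 13.5
tcp_pos: [0.6135, -0.2107, 0.1154]
tcp_rot: [[0.015, 1.0, 0.009], [0.765, -0.017, 0.644], [0.644, -0.003, -0.765]]
contact_force: [-0.8, 0.1, -3.8]
gripper_width: 0.0155
```

```bash
python3 sc.py
python3 - <<'E'
from m import *
a=[]
for n in("top","side","wrist"):
    im=r.snapshot(n);cv2.imwrite(f"pics/{n}10.png",im);a.append(im)
t=cv2.resize(a[0][95:225,225:395],None,fx=2.35,fy=2.35,interpolation=cv2.INTER_CUBIC)
s=cv2.resize(a[1][140:270,240:410],None,fx=2.35,fy=2.35,interpolation=cv2.INTER_CUBIC)
w=cv2.resize(a[2],(t.shape[1],300))
cv2.imwrite("pics/c10.png",np.vstack([np.hstack([t,s]),np.hstack([w,0*w])])[:600])
E
```

```text
13.5 F [-0.8  0.1 -3.8] w 0.0155 lifter in scale [-10.64 -10.6   65.4 ] rot [ 0.19 -0.06 -0.04]
above (array([-7.5, -6.7,  0.7]), array([-0.12, -0.06, -0.15]))
behind (array([-87.1,  -6.7, -66.3]), array([-0.12, -0.06, -0.15]))
```

View pics/c10.png

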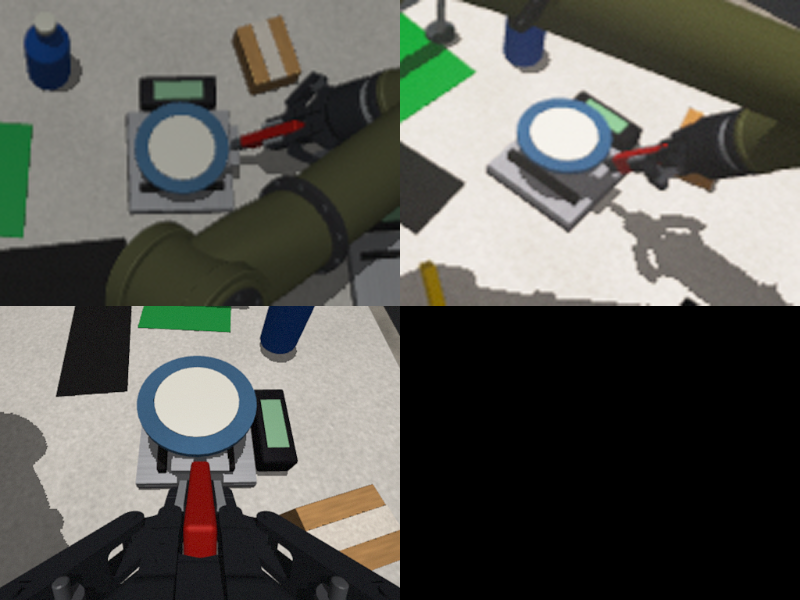

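Run:
```python
from m import *
T,o=cur();G=np.load("G.npy");Lc=T@np.linalg.inv(G);L=np.linalg.inv(Lc)
print("FK plate",(Lc@[16,4,14.5,1]).round(1))
zt=(Lc[2,3]+14.5)/1000
for n,box in(("top",(278,135,328,182)),("side",(285,178,335,218)),("wrist",(170,55,335,200))):
    im=cv2.imread(f"pics/{n}10.png");c=r.get_calibration(n);h=cv2.cvtColor(im,cv2.COLOR_BGR2HSV);H,S,V=[h[...,i].astype(int) for i in range(3)]
    p=circ((S<75)&(V>135),c,zt,box);
    f=fitc(p);print(n,"white",f,(L@[*f[0][:2],Lc[2,3],1]).round(1))
    p=circ((H>95)&(H<125)&(S>70),c,zt-.002,box);f=fitc(p);print(n,"outer",f)
c=r.get_calibration("wrist");im=cv2.imread("pics/wrist10.png");g=cv2.cvtColor(im,cv2.COLOR_BGR2GRAY).astype(int)
# column/row profiles around rails and platform rear edge
for row in(195,205,212): print(row,[(x,g[row,x]) for x in range(196,306,2)])
for col in(185,190,310,207,297): print(col,[(y,g[y,col]) for y in range(180,240,2)])
```

```text
FK plate [ 611.3 -100.6   80.1    1. ]
top white (array([611. , -99.1,  43.6]), np.float64(0.75)) [17.5  4.3 -0.   1. ]
top outer (array([610.8, -99.2,  64.3]), np.float64(1.33))
side white (array([ 610.8, -102.6,   46.2]), np.float64(0.84)) [14.   4.4 -0.   1. ]
side outer (array([ 611.1, -103.4,   63.7]), np.float64(1.06))
wrist white (array([611. , -99.3,  45.9]), np.float64(0.23)) [17.3  4.3 -0.   1. ]
wrist outer (array([ 611.2, -100. ,   65.4]), np.float64(0.47))
195 [(196, np.int64(167)), (198, np.int64(129)), (200, np.int64(64)), (202, np.int64(17)), (204, np.int64(16)), (206, np.int64(17)), (208, np.int64(16)), (210, np.int64(19)), (212, np.int64(6)), (214, np.int64(58)), (216, np.int64(74)), (218, np.int64(72)), (220, np.int64(104)), (222, np.int64(172)), (224, np.int64(164)), (226, np.int64(167)), (228, np.int64(169)), (230, np.int64(172)), (232, np.int64(171)), (234, np.int64(107)), (236, np.int64(115)), (238, np.int64(114)), (240, np.int64(109)), (242, np.int64(110)), (244, np.int64(110)), (246, np.int64(114)), (248, np.int64(70)), (250, np.int64(56)), (252, np.int64(58)
[... 5471 characters left out ...]
4, np.int64(151)), (236, np.int64(190)), (238, np.int64(192))]
297 [(180, np.int64(13)), (182, np.int64(7)), (184, np.int64(19)), (186, np.int64(18)), (188, np.int64(14)), (190, np.int64(11)), (192, np.int64(0)), (194, np.int64(23)), (196, np.int64(18)), (198, np.int64(9)), (200, np.int64(23)), (202, np.int64(27)), (204, np.int64(27)), (206, np.int64(27)), (208, np.int64(2)), (210, np.int64(1)), (212, np.int64(59)), (214, np.int64(62)), (216, np.int64(175)), (218, np.int64(172)), (220, np.int64(171)), (222, np.int64(176)), (224, np.int64(177)), (226, np.int64(50)), (228, np.int64(69)), (230, np.int64(38)), (232, np.int64(80)), (234, np.int64(205)), (236, np.int64(174)), (238, np.int64(141))]
```

Run:
```python
from m import *
c=r.get_calibration("wrist")
print("rear edge (expect scale x -75)",bp(c,[[187,226.7],[310,224.8]],.02)[:,:2].round(4).tolist())
p=bp(c,[[202.3,213],[213.3,213],[293,210.5],[301,210.5]],.02)[:,:2];print("rail feet (x -60)",p.round(4).tolist())
im=cv2.imread("pics/wrist10.png");g=cv2.cvtColor(im,cv2.COLOR_BGR2GRAY).astype(int)
print(g[215:236:2,180:192:2].tolist()[:0], [ (x,g[215,x]) for x in range(160,184)], [(x,g[215,x]) for x in range(318,340)])
```

```text
rear edge (expect scale x -75) [[0.5485, -0.1761], [0.6643, -0.1764]]
rail feet (x -60) [[0.5621, -0.1629], [0.5727, -0.1631], [0.6493, -0.162], [0.657, -0.1621]]
[] [(160, np.int64(195)), (161, np.int64(195)), (162, np.int64(195)), (163, np.int64(190)), (164, np.int64(190)), (165, np.int64(187)), (166, np.int64(187)), (167, np.int64(191)), (168, np.int64(197)), (169, np.int64(197)), (170, np.int64(195)), (171, np.int64(192)), (172, np.int64(193)), (173, np.int64(196)), (174, np.int64(178)), (175, np.int64(159)), (176, np.int64(153)), (177, np.int64(155)), (178, np.int64(158)), (179, np.int64(156)), (180, np.int64(159)), (181, np.int64(158)), (182, np.int64(155)), (183, np.int64(157))] [(318, np.int64(170)), (319, np.int64(162)), (320, np.int64(164)), (321, np.int64(163)), (322, np.int64(163)), (323, np.int64(162)), (324, np.int64(166)), (325, np.int64(166)), (326, np.int64(165)), (327, np.int64(155)), (328, np.int64(160)), (329, np.int64(123)), (330, np.int64(91)), (331, np.int64(97)), (332, np.int64(100)), (333, np.int64(100)), (334, np.int64(98)), (335, np.int64(104)), (336, np.int64(98)), (337, np.int64(98)), (338, np.int64(100)), (339, np.int64(92))]
```

Run:
```python
from m import *
c=r.get_calibration("wrist")
print(bp(c,[[200.7,205],[301,205],[200,195],[299.5,195]],.034)[:,:2].round(4).tolist())
print("platform edges",bp(c,[[174.3,215],[328.7,215]],.02)[:,:2].round(4).tolist())
c=r.get_calibration("top");im=cv2.imread("pics/topraw.png")
g=cv2.cvtColor(im,cv2.COLOR_BGR2GRAY).astype(int)
for row in (145,162,178): print(row,list(g[row,274:284]),list(g[row,318:328]))
print("col",list(g[124:146,312]),list(g[176:190,300]))
```

```text
[[0.563, -0.1597], [0.655, -0.1615], [0.5617, -0.1498], [0.6544, -0.1516]]
platform edges [[0.5354, -0.1644], [0.6831, -0.1671]]
145 [np.int64(124), np.int64(124), np.int64(122), np.int64(121), np.int64(84), np.int64(73), np.int64(95), np.int64(98), np.int64(99), np.int64(99)] [np.int64(96), np.int64(96), np.int64(97), np.int64(96), np.int64(103), np.int64(118), np.int64(119), np.int64(120), np.int64(122), np.int64(121)]
162 [np.int64(120), np.int64(119), np.int64(119), np.int64(119), np.int64(116), np.int64(68), np.int64(95), np.int64(100), np.int64(100), np.int64(98)] [np.int64(95), np.int64(95), np.int64(95), np.int64(95), np.int64(95), np.int64(91), np.int64(116), np.int64(120), np.int64(120), np.int64(120)]
178 [np.int64(118), np.int64(118), np.int64(118), np.int64(121), np.int64(121), np.int64(82), np.int64(78), np.int64(100), np.int64(103), np.int64(102)] [np.int64(96), np.int64(97), np.int64(97), np.int64(97), np.int64(97), np.int64(97), np.int64(94), np.int64(116), np.int64(120), np.int64(118)]
col [np.int64(119), np.int64(120), np.int64(122), np.int64(67), np.int64(23), np.int64(20), np.int64(22), np.int64(21), np.int64(25), np.int64(24), np.int64(24), np.int64(25), np.int64(24), np.int64(23), np.int64(20), np.int64(14), np.int64(12), np.int64(11), np.int64(86), np.int64(96), np.int64(96), np.int64(96)] [np.int64(34), np.int64(90), np.int64(99), np.int64(99), np.int64(99), np.int64(100), np.int64(100), np.int64(100), np.int64(68), np.int64(42), np.int64(109), np.int64(120), np.int64(118), np.int64(118)]
```

```bash
sed -i 's/fr(0,x,-4,z)/fr(0,x,-2,z)/; s/("above",-16,60),("behind",-120,60)/("above",-16,60),("lowest",-16,26),("behind",-150,26)/' sc.py; python3 sc.py 89.5 608.8 -103.5
```

```text
13.65 F [ 0.8  0.7 -4.4] w 0.0152 lifter in scale [-13.13  -6.31  65.62] rot [ 0.17 -0.04 -0.52]
above (array([-5.8, -3.6,  2.4]), array([ 0.21, -0.04, -0.51]))
lowest (array([-27.6,  -3.5,  28.4]), array([ 0.21, -0.04, -0.51]))
behind (array([-130.2,   -2.4,  -57.8]), array([ 0.21, -0.04, -0.51]))
```

{"fn": "drive_tool", "kwargs": {"moves": [[[-3,-2,1.2,0.1,0,-0.3,-1],[-2.8,-1.6,1.2,0.1,0,-0.2,-1],[0,0,0,0,0,0,-1],[-1.9,0,2.3,0,0,0,-1],[-3.2,0,3.8,0,0,0,-1],[-3.2,0,3.8,0,0,0,-1],[-1.9,0,2.3,0,0,0,-1],[0,0,0,0,0,0,-1]]]}}

```text
t: 14.45
tcp_pos: [0.6095, -0.2142, 0.0931]
tcp_rot: [[0.008, 1.0, 0.005], [0.766, -0.009, 0.643], [0.643, -0.001, -0.766]]
contact_force: [-0.5, 0.1, -3.8]
gripper_width: 0.0149
```

```bash
python3 sc.py 89.5 608.8 -103.5
```

```text
14.45 F [-0.5  0.1 -3.8] w 0.0149 lifter in scale [-16.78  -1.61  43.04] rot [ 0.08 -0.03 -0.08]
above (array([ 11.6,   0.4, -12.5]), array([-0.01, -0.03, -0.11]))
lowest (array([-10.3,   0.5,  13.5]), array([-0.01, -0.03, -0.11]))
behind (array([-112.9,    0.5,  -72.7]), array([-0.01, -0.03, -0.11]))
```

{"fn": "drive_tool", "kwargs": {"moves": [[[-1.3,0,1.5,0,0,0,-1],[-1.6,0,1.9,0,0,0,-1],[-1.6,0,1.9,0,0,0,-1],[-1,0,1.2,0,0,0,-1],[-0.6,0,0.8,0,0,0,-1],[-0.6,0,0.8,0,0,0,-1],[-0.6,0,0.8,0,0,0,-1],[-0.6,0,0.8,0,0,0,-1]]]}}

```text
t: 15.25
tcp_pos: [0.6098, -0.2141, 0.0817]
tcp_rot: [[0.007, 1.0, 0.006], [0.766, -0.009, 0.643], [0.643, 0.0, -0.766]]
contact_force: [-0.4, 0.2, -2.6]
gripper_width: 0.0154
```

{"fn": "drive_tool", "kwargs": {"moves": [[[-0.6,0,0.8,0,0,0,-1],[-0.6,0,0.8,0,0,0,-1],[-0.6,0,0.8,0,0,0,-1],[-0.6,0,0.8,0,0,0,-1],[0,0,0,0,0,0,-1]]]}}

```text
t: 15.75
tcp_pos: [0.6097, -0.2139, 0.0773]
tcp_rot: [[0.007, 1.0, 0.006], [0.766, -0.009, 0.643], [0.643, -0.0, -0.766]]
contact_force: [0.2, 0.3, -2.3]
gripper_width: 0.0153
```

```bash
python3 sc.py 89.5 608.8 -103.5
```

```text
15.75 F [ 0.2  0.3 -2.3] w 0.0153 lifter in scale [-16.53  -1.85  27.23] rot [ 0.03 -0.02 -0.08]
above (array([ 21.5,   0.2, -24.8]), array([ 0.02, -0.02, -0.08]))
lowest (array([-0.4,  0.2,  1.3]), array([ 0.02, -0.02, -0.08]))
behind (array([-103. ,    0.3,  -84.9]), array([ 0.02, -0.02, -0.08]))
```

The load has gone to the rails (−2.3 N is just the lifter). I check where the plate sits before drawing out.

```bash
cat > pl.py <<'E'
from m import *
import sys
Q=np.linalg.inv(fr(89.5,608.8,-103.5))
n,box=sys.argv[1],tuple(map(int,sys.argv[2:6]))
im=r.snapshot(n);cv2.imwrite(f"pics/pl_{n}.png",im);c=r.get_calibration(n);h=cv2.cvtColor(im,cv2.COLOR_BGR2HSV);H,S,V=[h[...,i].astype(int) for i in range(3)]
for nm,m,z in(("white",(S<75)&(V>135),.046),("outer",(H>95)&(H<125)&(S>70),.044)):
    try:
        f=fitc(circ(m,c,z,box));print(n,nm,f,"in scale",(Q@[*f[0][:2],0,1]).round(1)[:2])
    except Exception as e: print(nm,e)
E
python3 pl.py wrist 170 40 345 205; python3 pl.py top 275 130 332 190
```

```text
wrist white (array([608.8, -99.1,  80.2]), np.float64(12.36)) in scale [4.4 0. ]
wrist outer (array([ 606.5, -103.1,   65.8]), np.float64(0.54)) in scale [0.4 2.3]
top white (array([ 606.4, -102.9,   43.3]), np.float64(0.72)) in scale [0.6 2.4]
top outer (array([ 605.9, -103.1,   63.9]), np.float64(0.91)) in scale [0.4 2.9]
```

{"fn": "drive_tool", "kwargs": {"moves": [[[-0.6,0,0.8,0,0,0,-1],[-1.5,0,-1.3,0,0,0,-1],[-3.8,0,-3.2,0,0,0,-1],[-7.7,0,-6.4,0,0,0,-1],[0,0,0,0,0,0,-1]]]}}

```text
t: 16.35
tcp_pos: [0.609, -0.2335, 0.0762]
tcp_rot: [[0.009, 1.0, 0.007], [0.767, -0.012, 0.641], [0.641, -0.001, -0.767]]
contact_force: [0.3, -1.0, -1.9]
gripper_width: 0.0154
```

```bash
python3 sc.py 89.5 608.8 -103.5;python3 pl.py wrist 170 30 345 205
```

```text
16.35 F [ 0.3 -1.  -1.9] w 0.0154 lifter in scale [-36.2   -1.48  25.87] rot [ 0.06  0.12 -0.21]
above (array([ 37.2,   0.7, -13.1]), array([ 0.09,  0.12, -0.2 ]))
lowest (array([15.4,  0.8, 12.9]), array([ 0.09,  0.12, -0.2 ]))
behind (array([-87.4,   1.1, -73. ]), array([ 0.09,  0.12, -0.2 ]))
wrist white (array([ 609.7, -107.9,   93.8]), np.float64(10.69)) in scale [-4.4 -0.9]
wrist outer (array([ 606.6, -102.2,   66. ]), np.float64(0.66)) in scale [1.3 2.2]
```

{"fn": "drive_tool", "kwargs": {"moves": [[[-7.7,0.5,-6.4,0,0,0,-1],[-11.5,0.5,-9.6,0,0,0,-1],[-15.3,0,-12.9,0,0,0,-1],[-15.3,0,-12.9,0,0,0,-1],[-15.3,0,-12.9,0,0,0,-1],[-15.3,0,-12.9,0,0,0,-1],[-11,0,-9,0,0,0,-1],[0,0,0,0,0,0,-1]]]}}

```text
t: 17.2
tcp_pos: [0.608, -0.3534, 0.0754]
tcp_rot: [[0.011, 1.0, 0.007], [0.767, -0.012, 0.641], [0.641, -0.002, -0.767]]
contact_force: [-0.1, -0.3, -1.6]
gripper_width: 0.0153
```

```bash
python3 sc.py 89.5 608.8 -103.5;python3 pl.py wrist 150 0 365 205; python3 pl.py top 275 130 332 190
python3 - <<'E'
from m import *
T,o=cur();G=np.load("G.npy");print(np.round(o["q"],2))
up=T.copy();up[2,3]+=75
print("up",delta(T,up))
A=fr(94.1,441,79,100)@G
print("above mat from up",delta(up,A)); print("lifter now",(T@np.linalg.inv(G))[:3,3])
E
```

```text
17.2 F [-0.1 -0.3 -1.6] w 0.0153 lifter in scale [-156.12   -1.59   25.14] rot [ 0.12  0.11 -0.27]
above (array([129.7,   0.2,  63.2]), array([ 0.08,  0.11, -0.28]))
lowest (array([107.9,   0.2,  89.3]), array([ 0.08,  0.11, -0.28]))
behind (array([5.1, 0.7, 3.3]), array([ 0.08,  0.11, -0.28]))
wrist white (array([ 607.3, -254.3,   84. ]), np.float64(24.08)) in scale [-150.8    0.2]
wrist outer (array([ 607.1, -109.6,   59.7]), np.float64(8.54)) in scale [-6.1  1.6]
top white (array([ 606.7, -102.7,   42.9]), np.float64(0.78)) in scale [0.8 2.1]
top outer (array([ 605.9, -103.2,   63.8]), np.float64(0.86)) in scale [0.3 2.9]
[ 0.35  1.02  0.77  1.08 -1.02  1.88  1.03]
up (array([ 48.2,  -0. , -57.4]), array([-0.,  0., -0.]))
above mat from up (array([ 255.3, -164.7,  215.7]), array([ 3.  , -0.02, -3.62]))
lifter now [ 610.13332244 -256.52716793   26.00194371]
```

{"fn": "drive_tool", "kwargs": {"moves": [[[10,0,-12,0,0,0,-1],[19,0,-23,0,0,0,-1],[19,0,-22.4,0,0,0,-1],[15.5,-9.7,12.7,0.3,0,-0.3,-1],[25.5,-16.5,21.6,0.3,0,-0.4,-1],[25.5,-16.5,21.6,0.3,0,-0.4,-1],[25.5,-16.5,21.6,0.3,0,-0.4,-1],[25.5,-16.5,21.6,0.3,0,-0.4,-1]]]}}

```text
t: 18.1
tcp_pos: [0.5323, -0.1944, 0.1524]
tcp_rot: [[-0.03, 0.999, -0.02], [0.765, 0.036, 0.643], [0.644, 0.004, -0.765]]
contact_force: [0.9, 0.3, -1.1]
gripper_width: 0.0156
```

{"fn": "drive_tool", "kwargs": {"moves": [[[25.5,-16.5,21.6,0.3,0,-0.4,-1],[25.5,-16.5,21.6,0.3,0,-0.4,-1],[25.5,-16.5,21.6,0.3,0,-0.4,-1],[25.5,-16.5,21.6,0.3,0,-0.4,-1],[25.5,-16.5,21.6,0.3,0,-0.1,-1],[10,-6.5,8.6,0,0,0,-1],[0,0,0,0,0,0,-1],[0,0,0,0,0,0,-1]]]}}

```text
t: 18.9
tcp_pos: [0.4347, -0.0214, 0.151]
tcp_rot: [[-0.059, 0.997, -0.045], [0.763, 0.074, 0.642], [0.643, 0.003, -0.766]]
contact_force: [-0.5, -0.2, -1.5]
gripper_width: 0.0152
```

```bash
cat > mt.py <<'E'
from m import *
T,o=cur();G=np.load("G.npy");Lc=T@np.linalg.inv(G)
print(o["t"],"F",np.round(o["contact_force"],1),"w",o["gripper_width"],"lifter",Lc[:3,3].round(2),Ro.from_matrix(Lc[:3,:3]).as_euler("zyx",degrees=True).round(2))
for z in(30,0): print(z,delta(T,fr(94.1,439,80,z)@G))
E
python3 mt.py
```

```text
18.9 F [-0.5 -0.2 -1.5] w 0.015189222956822481 lifter [427.9   72.26 100.94] [ 9.419e+01 -1.600e-01  5.000e-02]
30 (array([-40.3,  11.4,  58.7]), array([ 0.07, -0.04,  0.17]))
0 (array([-59.6,  11.3,  81.7]), array([ 0.07, -0.04,  0.17]))
```

{"fn": "drive_tool", "kwargs": {"moves": [[[-8,5.5,10,0,0,0,-1],[-16,6,23.5,0,0,0.2,-1],[-16,0,24,0,0,0,-1],[-11,0,13,0,0,0,-1],[-4,0,5,0,0,0,-1],[-2,0,2.4,0,0,0,-1],[0,0,0,0,0,0,-1],[0,0,0,0,0,0,-1]]]}}

```text
t: 19.7
tcp_pos: [0.446, -0.0152, 0.0542]
tcp_rot: [[-0.053, 0.998, -0.045], [0.764, 0.069, 0.641], [0.643, -0.0, -0.766]]
contact_force: [-0.2, -0.6, -1.3]
gripper_width: 0.0155
```

```bash
python3 mt.py
```

```text
19.7 F [-0.2 -0.6 -1.3] w 0.015531021604414198 lifter [439.37  78.44   4.09] [ 9.393e+01  3.000e-02 -3.000e-02]
30 (array([ 17.8,  -0. , -18.8]), array([ 0.08,  0.02, -0.15]))
0 (array([-1.5, -0. ,  4.2]), array([ 0.08,  0.02, -0.15]))
```

{"fn": "drive_tool", "kwargs": {"moves": [[[-1.3,0,1.5,0,0,0,-1],[-1,0,1.2,0,0,0,-1],[-0.3,0,0.4,0,0,0,-1],[0,0,0,0,0,0,-1]]]}}

```text
t: 20.1
tcp_pos: [0.4456, -0.0147, 0.0501]
tcp_rot: [[-0.053, 0.998, -0.045], [0.764, 0.07, 0.642], [0.643, -0.001, -0.765]]
contact_force: [-0.7, -1.5, 3.4]
gripper_width: 0.0153
```

```bash
python3 mt.py
```

```text
20.1 F [-0.7 -1.5  3.4] w 0.015308419576069654 lifter [4.3891e+02 7.8930e+01 5.0000e-02] [9.394e+01 7.000e-02 4.000e-02]
30 (array([ 20.2,   0.3, -22.3]), array([ 0.05, -0.04, -0.17]))
0 (array([0.9, 0.4, 0.7]), array([ 0.05, -0.04, -0.17]))
```

The lifter stands on the mat (contact +3.4 N). I release it and back off along the handle.

{"fn": "drive_tool", "kwargs": {"moves": [[[0,0,0,0,0,0,-0.4],[0,0,0,0,0,0,0],[0,0,0,0,0,0,1],[0,0,0,0,0,0,1],[0,0,0,0,0,0,1],[0,0,0,0,0,0,1],[0,0,0,0,0,0,1]]]}}

```text
t: 20.8
tcp_pos: [0.4451, -0.0146, 0.0493]
tcp_rot: [[-0.052, 0.998, -0.046], [0.764, 0.07, 0.641], [0.643, -0.002, -0.766]]
contact_force: [-0.3, 0.2, -0.5]
gripper_width: 0.0853
```

{"fn": "drive_tool", "kwargs": {"moves": [[[0,0,-10,0,0,0,1],[0,0,-20,0,0,0,1],[0,0,-30,0,0,0,1],[0,0,-30,0,0,0,1],[0,0,-30,0,0,0,1],[0,0,-20,0,0,0,1],[0,0,0,0,0,0,1],[0,0,0,0,0,0,1]]]}}

```text
t: 21.6
tcp_pos: [0.4516, -0.1045, 0.1565]
tcp_rot: [[-0.052, 0.998, -0.046], [0.764, 0.069, 0.641], [0.643, -0.002, -0.766]]
contact_force: [-0.2, -0.1, -0.4]
gripper_width: 0.0855
```

```bash
python3 pl.py top 275 130 332 190; python3 pl.py side 270 175 345 230
python3 - <<'E'
from m import *
T,o=cur();print(o["t"],o["contact_force"],o["gripper_width"],T[:3,3])
im=r.snapshot("wrist");c=r.get_calibration("wrist");h=cv2.cvtColor(im,cv2.COLOR_BGR2HSV);H,S,V=[h[...,i].astype(int) for i in range(3)]
t=cv2.imread("pics/pl_top.png");s=cv2.imread("pics/pl_side.png")
cv2.imwrite("pics/fin.png",np.vstack([np.hstack([cv2.resize(t[90:260,130:400],(400,252)),cv2.resize(s[100:280,170:400],(400,252))]),np.hstack([cv2.resize(im,(400,300)),np.zeros((300,400,3),np.uint8)])]))
E
```

```text
top white (array([ 606.7, -102.6,   43. ]), np.float64(0.76)) in scale [0.9 2.1]
top outer (array([ 605.9, -103.1,   63.9]), np.float64(0.89)) in scale [0.4 2.9]
side white (array([593.8, -80.6, 110.4]), np.float64(22.21)) in scale [22.8 15.2]
side outer (array([ 604.4, -109. ,   58.4]), np.float64(3.65)) in scale [-5.5  4.4]
21.7 [ 0.81077779 -0.63099059  0.04529683] 0.08520466534026759 [ 451.13456985 -103.34212155  155.74858913]
```

View pics/fin.png

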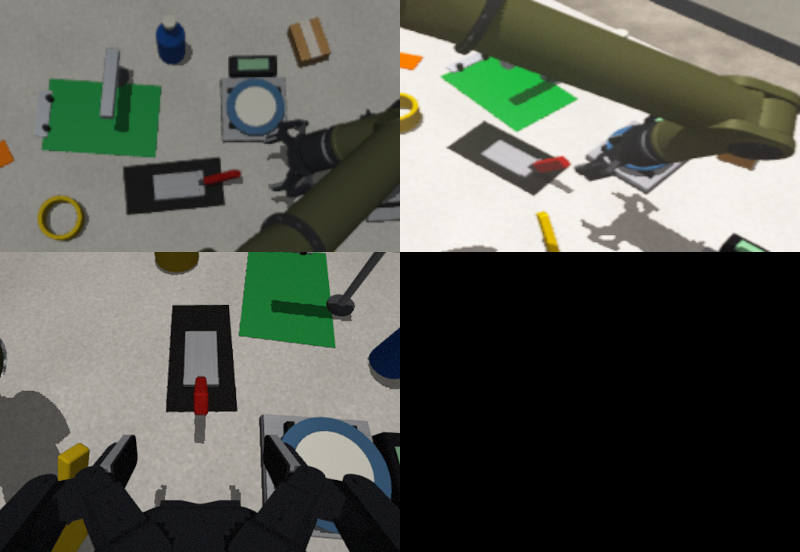

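The plate is on the scale, the lifter stands on the mat, the bystanders have not moved, and the arm touches nothing. I hand in.

```bash
python3 -c "
from cell import r
print(r.sign_off())"
```

```text
the job is handed in; nothing more can be done
None
```

The job is done and handed in at about 21.7 s of robot time. The sign-off gave no verdict. I took the lifter by its red handle and slid the blade under the plate. I lifted the plate, carried it level under the lamp bar and lowered it onto the rails of the left scale. Then I drew the blade out and stood the lifter back on its mat.

**Plate:** the top camera puts it about 1 mm along and 2–3 mm across from the scale's middle, against a limit of 18 mm. The scale's own position is uncertain by about 3 mm. The force reading fell to roughly the lifter's weight once the plate was set down, so its load is on the rails. I did not measure its tilt or height at the end.

**Lifter:** its pose just before release was flat, at 0 mm height and within 2–3 mm of where it first stood. I did not measure it again after release; the last pictures show it upright on the mat.

**Surroundings:** the lamp, tape roll, bottle and carton look unmoved in the last pictures. The force reading was about zero after I backed off.

**Checks that disagreed:**
- The last side-camera plate fit failed because the arm hid the plate, so I ignored it.
- The last wrist fit, taken after drawing out, also failed, and I relied on the top camera.
- Early position estimates from the three cameras differed by up to 10 mm along y. I settled these by close views matched to the arm's own position readings.

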